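Slide out the reader's carrier and lock its bayonet cap against the spring

TASK

On the small bench reader, slide the carrier along its rail so that the socket comes out from under the white housing and the carrier's roller clicks in between the two station posts. Then take the winged bayonet cap by its wing, push it down into the socket against the spring with its lugs through the entry slots, turn it clockwise (seen from above) a quarter turn until it stops, and finish still gripping it there, seated and turned, without letting go. Leave the plain dust cap, the tube rack, the beaker and the jar where they stand.

Things in the scene. Friction and masses are not known exactly. Their poses are not given: they have to be found in the camera images.
- carrier (a joint): carrier's position along the rail, m; grows as it moves away from the housing. Starts between 0 and 0.03 (parked, socket under the housing); at 0.170 the roller sits between the station posts (detent, pulls it in from about 4 mm either side); ends at -0.004 and 0.200. Rail friction about 1 N; entering or leaving the detent takes about 5 N.
- reader: fixed: aluminium base 160 x 440 x 12 mm, origin at the centre of its underside, y along the rail. A white housing, 125 mm high, spans y -207 to -87 mm; its tunnel is 75 mm high. On the base, 62 mm to +x, two steel posts (8 mm diameter, 13.2 mm apart along y) flank the station at y = +30 mm; the carrier's sprung brass roller (10 mm) catches between them.
- station (a point): fixed point of the reader: where the centre of the socket's rim is when the carrier is at the station, 60 mm above the bench. x axis across the rail, y axis along the rail away from the housing, z up.
- socket (a point): centre of the socket's rim, on the carrier, 60 mm above the bench, axes parallel to the station's. Round steel cup, 64 mm outside, 28 mm deep, on a carrier plate 90 x 200 mm. A ledge 6 mm thick at the rim leaves a 39 mm hole with two entry slots, 14 mm wide, reaching 27 mm from the axis at +x and -x. Inside is a black sprung plate, 14 mm below the rim when free.
- handle (a point): grip point of the carrier's handle: a black upright block, 30 mm along x, 14 mm along y (axes as the socket's), 52 mm tall on the plate; this point is 16 mm below its top, 68 mm above the bench, 130 mm from the socket's axis towards +y. The plate's top is 32 mm above the bench.
- cap_wing (a point): grip point of the bayonet cap, on its axis, 53 mm above its foot, 12 mm below its top. Black wing 40 mm long (x axis), 14 mm thick (y axis), 34 mm high, on an aluminium flange 52 mm in diameter whose top is 31 mm above the foot. Stands upright on the bench. About 0.12 kg. The lugs lie in line with the wing, so to enter, the wing lies along the socket's x axis, either way round.
- cap_foot (a point): centre of the foot's underside of the cap, axes as cap_wing. Plug 36 mm in diameter, foot tapered to 28; lugs 8 mm wide, 10 to 16 mm above the foot, reach 25 mm from the axis at +x and -x. Depth of this point below the rim: 14 mm resting on the free plate, from 22 mm the lugs are under the ledge and the cap can turn, 24 mm is good, 26 mm is the bottom (flange 0.5 to 5 mm above the rim).
- plunger (a joint): how far the sprung plate in the socket is pushed down, m: 0 free, 0.012 bottom; the cap can turn from 0.008 on. Force 2 N free to 6.5 N at the bottom.
- turn_ring (a joint): turn of the sprung ring inside the socket, rad, pushed round by the cap's lugs: 0 free, grows clockwise seen from above, stop at 1.45. The lugs meet it about 0.15 rad from entry, so the stop comes at about 1.6 rad of cap turn. Pushes back 0.03 to 0.10 N m; lug friction adds to it. The cap cannot turn anticlockwise beyond about 0.15 rad.
- dust_cap: bystander: plain round black plastic cap, 44 mm diameter, with a round knob, 40 mm high, no wing and no lugs; origin at its underside. Its place may be swapped with the bayonet cap's.
- rack: bystander: white tube rack, 75 x 200 mm, 104 mm high with its glass tubes; origin at its underside.
- beaker: bystander: open glass beaker, 66 mm diameter, 85 mm high; origin at its underside.
- jar: bystander: small amber jar, 44 mm diameter, 60 mm high; origin at its underside.
There are look-alikes about, which are no part of the job. Leave any pink look-alike of the part that bears cap_wing alone.

How it is judged:
On the way, in this order (a step that is already met when the one before it is completed fails the run):
1. the carrier rests at the station, its roller between the posts (within 6 mm) (value of joint carrier between 0.164 and 0.176 m and velocity of joint carrier between -0.02 and 0.02 m/s), for 0.2 s.
2. the cap is pushed into the socket in its entry position, lugs below the ledge, not yet turned (value of joint carrier between 0.164 and 0.176 m and horizontal distance between cap_foot and socket below 0.004 m and angle between cap_foot's own z axis and vertical below 0.12 rad and value of joint plunger above 0.0065 m and z of cap_foot in the frame of socket below -0.0205 m and angle between the x axis of cap_foot and the x axis of socket, either way round below 0.5 rad), for 0.05 s.
3. the cap is turned clockwise a quarter turn (within about 20 degrees) with its lugs below the ledge (value of joint carrier between 0.164 and 0.176 m and horizontal distance between cap_foot and socket below 0.004 m and angle between cap_foot's own z axis and vertical below 0.12 rad and value of joint plunger above 0.0065 m and value of joint turn_ring above 1.1 rad), for 0.2 s.
At the end, for the whole second after the job is handed in: Carrier within 6 mm of the station; cap in the socket (axis within 4 mm, tilt under 0.12 rad), foot 20.5 mm or more below the rim, turned clockwise at least 1.2 rad from entry with the sprung ring at 1.1 rad or more, at rest, still gripped with at least 2 N, through the last second (all of step 3 and z of cap_foot in the frame of socket below -0.0205 m and angle between the x axis of cap_foot and the x axis of socket, either way round above 1.2 rad and contact force between the fingers and cap above 2 N and linear speed of cap below 0.03 m/s); the arm keeps its last pose, push and grip.
It fails at once if the dust cap is moved more than 30 mm (distance of dust_cap from where it was at the start of the episode above 0.03 m).
It fails at once if the rack is moved more than 30 mm (distance of rack from where it was at the start of the episode above 0.03 m).
It fails at once if the beaker is moved more than 30 mm (distance of beaker from where it was at the start of the episode above 0.03 m).
It fails at once if the jar is moved more than 30 mm (distance of jar from where it was at the start of the episode above 0.03 m).
It also fails if it takes over 64 s, if anything falls off the work surface, if the arm or the gripper's body presses on something with over 40 N, if the wrist force passes 120 N, or if a joint passes its speed limit or range.

ROBOT

A 6-joint arm with a two-finger parallel gripper is mounted at the origin on the work surface. World frame = base frame: x ahead of the robot, y to its left, z up, the work surface at z = 0. Lengths are in m, angles in rad, forces in N, time in s.
With the tool pointing down it reaches from about 0.35 to 0.775 m from the base axis. Payload 5.5 kg.
Tool frame: the origin (TCP) lies on the centre line of the jaws, within the pads' length; the fingertips stand 11 mm ahead of it and the grasp point (between the pads) lies 8 mm behind it; z points along the fingers, y is the direction in which the jaws open and shut (so a half turn about z gives the same grasp; the last joint's range is limited). The gripper opens to 85 mm and grips with 20 to 120 N. Pads are 22 mm wide; open, the fingers measure 114 mm over their backs; the gripper's body (76 mm by 85 mm) begins 54 mm behind the grasp point. The pads swing forward as they close: fully open they stand 13 mm farther back than shut.
Start: joints at [-1.24, 0.313, 0.046, 1.304, 0, 1.431], TCP at [0.261, -0.512, 0.242] pointing down, gripper open.
Joint ranges: [-2.76, 2.76], [-0.86, 1.69], [-1.03, 1.26], [-2.2, 2.34], [-1.47, 1.5], [-3.14, 3.14]. Speed limits (rad/s): [2.57, 2.57, 3.14, 3.14, 3.14, 3.14].

INTERFACE

Orientations are given as a unit quaternion [x, y, z, w].
In Python, from plant import telemetry, imaging, sign_off gives the robot as it stands.
- The arm moves only by the shell command python3 -m pendant 'ROWS' [FORCE]. ROWS is a JSON object of lists of equal length, an entry for each row: "gripper": the finger opening in m, from 0 to 0.0854; "delta_pos": the shift along the tool's x, y, z in m, a list of three; "dr": the turn, a rotation vector about the tool's x, y, z in rad, a list of three. A call has 1 to 20 rows; each row shifts and turns the pose as measured when the row begins, along the tool's axes as they then stand; what a row does not reach is not made up. A row lasts 1/8 s, in which the tool goes at most 62.5 mm and 10.7 degrees, less where a joint would pass 70% of its speed; a pose out of reach is approached as far as the arm can. A call is refused whole if a number of a shift passes 0.0625 or a number of a turn 0.188, either way. A call with a gripper value outside its range is refused whole. The fingers move at their own pace and stop on an object; FORCE is the grip in N (left out, the last holds). Time passes only in rows, so rows that do not move let the fingers close. It gives the time, the measured TCP pose, the force and the opening at its end, in the units of the state.
- telemetry.state(): the state, without advancing time (a new reading comes with each control period).
- imaging.read_camera(name): name is "scene" or "top"; returns (picture, depth): 480x640x3 uint8, red, green, blue; 480x640 float32, m along the optical axis (not along the pixel's ray), 0 where there is no reading.
- imaging.calibration(name): a dict with "fx", "fy", "cx", "cy" (pixels), "k1" (the pictures are not rectified: a ray, as slopes to the right and down, at radius r is drawn at 1 + k1 r^2 times it, then the intrinsics apply), "rvec" (rotation vector, rad) and "tvec" (3), from world to camera coordinates, as OpenCV has them. Camera axes: x right, y down, z forward; pixel columns grow to the right and rows downward; lengths in m; the calibration is good to about 2 mm. A picture is of the moment at which its call begins. calibration takes no time and is no camera call.
- sign_off(): hands the job in, once; it reports no verdict.
The state is a dict: "t": time; "qpos": joint angles; "qd": joint speeds; "effort": joint torques, N m; "tool_pos": TCP position; "tcp_rot": TCP orientation; "wrist_force": force on the tool from outside, world axes, zero at the start; "ft_torque": the same for the moment, N m; "grip_width": finger opening in m.
Only numpy, scipy, OpenCV 4.12 (cv2) and the standard library are available. Lean on these libraries where they do the work, as an engineer would, in place of code of your own. Each camera call takes 0.05 s, during which the arm holds its last target. There are 200 camera calls.

## Working session

There is one attempt and no reset: what is moved stays moved. The work goes in short steps, Python scripts to look and compute and a shell command to move; the robot and the scene stay as the last step left them, time stands still between calls to the robot, and variables do not carry over. Pictures are saved under pics/ and viewed, about 8 in all and at most 12, crops included, and the job is handed in when it is done.

```bash
mkdir -p pics
cat > h.py <<'E'
import numpy as np, cv2
from plant import telemetry, imaging
from scipy.spatial.transform import Rotation as R
def cam(n):
    c=imaging.calibration(n); return c,R.from_rotvec(np.ravel(c['rvec'])).as_matrix(),np.ravel(c['tvec'])
def rays(n,uv):
    c,Rm,t=cam(n); K=np.array([[c['fx'],0,c['cx']],[0,c['fy'],c['cy']],[0,0,1.]])
    p=cv2.undistortPoints(np.array(uv,float).reshape(-1,1,2),K,np.array([c['k1'],0,0,0.])).reshape(-1,2)
    return -Rm.T@t, np.c_[p,np.ones(len(p))]@Rm
def onplane(n,uv,z):
    o,d=rays(n,uv); return o+d*((z-o[2])/d[:,2])[:,None]
def cloud(n,D):
    v,u=np.mgrid[:480,:640]; o,d=rays(n,np.c_[u.ravel(),v.ravel()])
    return (o+d*D.reshape(-1,1)).reshape(480,640,3)
def shot(n,f=None):
    I,D=imaging.read_camera(n)
    if f: cv2.imwrite('pics/'+f,I[...,::-1])
    return I,D
E
python3 - <<'E'
from h import *
for n in ('top','scene'):
    I,D=shot(n,n+'0.png'); np.savez(n+'0.npz',I=I,D=D); c,Rm,t=cam(n); print(n,-Rm.T@t,c['fx'],Rm[2])
print(telemetry.state())
E
```

```text
top [0.40347328 0.01253742 0.89314957] 499.0446511175656 [ 0.16402418  0.0261251  -0.98611031]
scene [1.04284255 0.63249629 0.68723159] 590.5332538795149 [-0.50926502 -0.60377247 -0.6132764 ]
{'t': 0.1, 'qpos': array([-1.23961728e+00,  3.13962148e-01,  4.50606933e-02,  1.30359173e+00,
        9.52928766e-06,  1.43120849e+00]), 'qd': array([-0.00067595, -0.00143287,  0.00333076, -0.00037925, -0.00084778,
        0.00094134]), 'effort': array([ 2.35385363e-03, -4.81726670e+01,  2.99242973e+01,  1.27882967e-02,
       -9.68914583e-05,  1.31050609e-05]), 'tool_pos': array([ 0.2606556 , -0.51202371,  0.24146402]), 'tcp_rot': array([ 9.72424640e-01,  2.33215781e-01, -7.64087121e-05, -8.44994691e-04]), 'wrist_force': array([ 0.87663761, -0.11434763,  0.05326066]), 'ft_torque': array([-0.03502715,  0.01932389, -0.00630075]), 'grip_width': 0.08515682639561628}
```

View pics/top0.png

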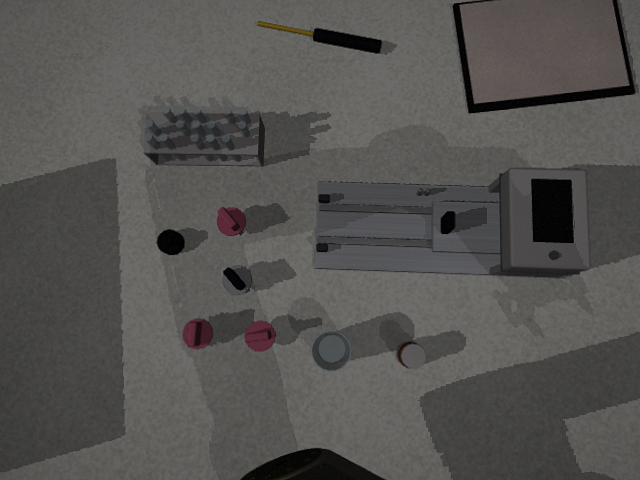

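View pics/scene0.png

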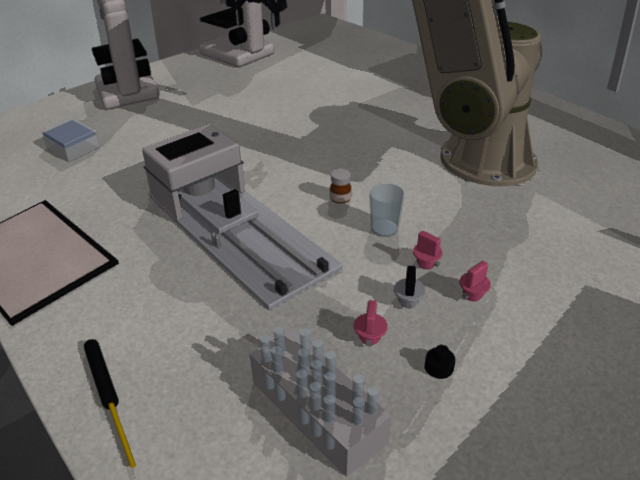

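Top view: handle near (447,222), housing at right (500–590), base left end at x≈316, posts at (423,192), real cap (grey flange, black wing) at (236,279), dust cap (171,242). The pink caps are look-alikes.

Run:
```python
from h import *
d=np.load('top0.npz'); I,D=d['I'],d['D']; P=cloud('top',D)
g=I.max(2)
def blob(x0,y0,x1,y1,zt,zmin):
    m=np.zeros(g.shape,np.uint8); m[y0:y1,x0:x1]=((g<45)&(P[...,2]>zmin))[y0:y1,x0:x1]
    n,l,s,c=cv2.connectedComponentsWithStats(m); k=1+np.argmax(s[1:,4]); v,u=np.where(l==k)
    w=onplane('top',np.c_[u,v],zt)[:,:2]
    r=cv2.minAreaRect((w*1000).astype(np.float32)); print(s[k],c[k],'rect',r,'mean',w.mean(0), 'z',np.percentile(P[v,u,2],[5,50,95]))
    C=np.cov(w.T);e,V=np.linalg.eigh(C);print(' axis deg',np.degrees(np.arctan2(V[1,1],V[0,1])),2*np.sqrt(3*e))
blob(432,205,470,240,.084,.075); blob(215,260,260,300,.065,.052)
# base edges at z=12
m=(abs(P[...,2]-.012)<.004)
m[:, :300]=0; m[:,510:]=0; m[:165]=0; m[285:]=0
m=m.astype(np.uint8); n,l,s,c=cv2.connectedComponentsWithStats(m);k=1+np.argmax(s[1:,4]);print(s[k])
v,u=np.where(l==k)
w=onplane('top',np.c_[u,v],.012)[:,:2]*1000
print(cv2.minAreaRect(w.astype(np.float32)))
# long edges: top/bottom pixel by column
for f in (np.min,np.max):
    q=np.array([[uu,f(v[u==uu])] for uu in range(330,490,2) if (u==uu).any()])
    W=onplane('top',q,.012); 
    L=cv2.fitLine(W[:,:2].astype(np.float32),cv2.DIST_HUBER,0,.001,.001).ravel(); print('edge',np.degrees(np.arctan2(L[1],L[0])),L)
q=np.array([[np.min(u[v==vv]),vv] for vv in range(188,264,2) if (v==vv).any()]);W=onplane('top',q,.012)
L=cv2.fitLine(W[:,:2].astype(np.float32),cv2.DIST_HUBER,0,.001,.001).ravel(); print('end',np.degrees(np.arctan2(L[1],L[0])),L)
B=I[150:310,190:520]; cv2.imwrite('pics/crop.png',cv2.resize(B[...,::-1],None,fx=2.4,fy=2.4,interpolation=cv2.INTER_CUBIC))
```

```text
[446 211  10  19 163] [450.07361963 220.03067485] rect ((580.4339599609375, -169.97084045410156), (30.21727752685547, 14.691241264343262), 0.629280149936676) mean [ 0.58035473 -0.16966202] z [0.0764883  0.08351452 0.08620326]
 axis deg 177.2241406255395 [0.01428778 0.03080236]
[223 267  21  23 210] [233.17619048 278.05238095] rect ((481.0680847167969, 187.80706787109375), (40.91938018798828, 14.31722640991211), 41.86137390136719) mean [0.48095476 0.18778237] z [0.05835378 0.06463373 0.0671941 ]
 axis deg -137.5286660150474 [0.01430848 0.04084658]
[ 315  182  184   64 6358]
((607.5296020507812, -108.23399353027344), (116.693115234375, 328.15826416015625), 0.6298671364784241)
edge 88.71207 [ 0.02247676  0.99974734  0.66142553 -0.11304751]
edge -71.1358 [ 0.32332623 -0.9462876   0.5835494  -0.09503245]
end -1.4229342 [ 0.9996916  -0.02483233  0.5836425   0.05431591]
```

View pics/crop.png

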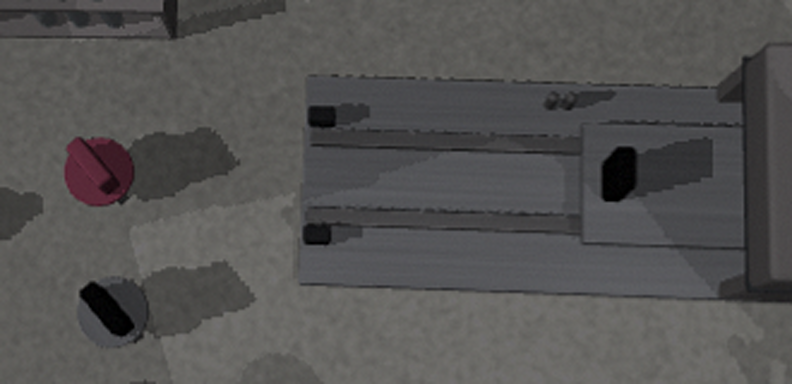

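Crop: handle, posts (~(423,192) full-frame), rail and cap are consistent. Reader yaw ≈ -1.35°, station ≈ (0.581,-0.136), handle (0.5804,-0.170), cap (0.481,0.188) wing at 42.5°. I'll use the wrist orientation with yaw ≈ 178.65°, which leaves joint 6 room for the final turn.

```bash
python3 -m pendant '{"gripper":[0.06,0.06,0.06,0.06,0.06,0.06,0.06,0.06,0.06,0.06,0.06,0.06,0.06,0.06,0.06],"delta_pos":[[0,0,0],[0,0,0],[0,0,0],[0,0,0],[0,0,0],[0,0,0],[0,0,0],[0,0,0],[0,0,0],[0,0,0],[0,0,0],[0,0,0],[0,0,0],[0,0,0],[0,0,0]],"dr":[[0,0,-0.187],[0,0,-0.187],[0,0,-0.187],[0,0,-0.187],[0,0,-0.187],[0,0,-0.187],[0,0,-0.187],[0,0,-0.187],[0,0,-0.187],[0,0,-0.187],[0,0,-0.187],[0,0,-0.187],[0,0,-0.187],[0,0,-0.187],[0,0,-0.03]]}' 40
cat > go.py <<'E'
import sys
from h import *
# go.py x y z yawdeg : remaining shift in tool axes and turn about tool axes, tool down
a=list(map(float,sys.argv[1:])); s=telemetry.state()
Rt=R.from_quat(s['tcp_rot']); p=np.array(s['tool_pos'])
T=R.from_euler('z',a[3],degrees=True)*R.from_euler('x',180,degrees=True)
print('t',round(s['t'],2),'pos',p.round(4),'yaw',np.degrees(np.arctan2(*Rt.as_matrix()[[1,0],0])).round(2),'tilt',np.degrees(np.arccos(-Rt.as_matrix()[2,2])).round(2))
print('q',np.round(s['qpos'],2),'F',np.round(s['wrist_force'],1),'M',np.round(s['ft_torque'],2),'w',round(s['grip_width'],4))
print('delta_pos',Rt.inv().apply(np.array(a[:3])-p).round(4),'if turned',T.inv().apply(np.array(a[:3])-p).round(4),'dr',(Rt.inv()*T).as_rotvec().round(3))
E
python3 go.py .5804 -.170 .2 178.65
```

```text
t: 1.98
tool_pos: [0.259, -0.5073, 0.233]
tcp_rot: [0.005, 1.0, 0.009, -0.003]
wrist_force: [-0.3, 0.7, -0.7]
grip_width: 0.0599
t 1.98 pos [ 0.259  -0.5073  0.233 ] yaw 179.42 tilt 1.09
q [-1.24  0.32  0.03  1.3   0.   -1.23] F [-0.3  0.7 -0.7] M [ 0.   -0.05 -0.04] w 0.0599
delta_pos [-0.3181  0.3399  0.0371] if turned [-0.3133  0.3448  0.033 ] dr [ 0.018 -0.006  0.013]
```

```bash
python3 -m pendant '{"gripper":[0.06,0.06,0.06,0.06,0.06,0.06,0.06,0.06],"delta_pos":[[-0.04,0.043,0],[-0.04,0.043,0],[-0.04,0.043,0],[-0.04,0.043,0],[-0.04,0.043,0],[-0.04,0.043,0],[-0.04,0.043,0],[-0.04,0.043,0]],"dr":[[0.018,-0.006,0.013],[0,0,0],[0,0,0],[0,0,0],[0,0,0],[0,0,0],[0,0,0],[0,0,0]]}'; python3 go.py .5804 -.170 .15 178.65
```

```text
t: 2.98
tool_pos: [0.5976, -0.1689, 0.2312]
tcp_rot: [0.028, 1.0, -0.0, -0.0]
wrist_force: [1.1, -0.7, -0.6]
grip_width: 0.0602
t 2.98 pos [ 0.5976 -0.1689  0.2312] yaw 176.76 tilt 0.06
q [-0.4   0.41  0.16  1.32 -0.   -0.35] F [ 1.1 -0.7 -0.6] M [-0.08 -0.01  0.  ] w 0.0602
delta_pos [ 0.0171 -0.002   0.0812] if turned [ 0.0172 -0.0015  0.0812] dr [-0.001 -0.001 -0.033]
```

```bash
python3 -m pendant '{"gripper":[0.06,0.06,0.06,0.06],"delta_pos":[[0.017,-0.002,0.04],[0,0,0.04],[0,0,0.02],[0,0,0]],"dr":[[0,0,-0.033],[0,0,0],[0,0,0],[0,0,0]]}'; python3 go.py .5804 -.170 .060 178.65
python3 - <<'E'
from h import *
I,D=shot('scene'); cv2.imwrite('pics/s1.png',cv2.resize(I[100:320,110:390,::-1],None,fx=2.5,fy=2.5))
E
```

```text
t: 3.48
tool_pos: [0.5847, -0.1649, 0.1279]
tcp_rot: [0.012, 1.0, -0.001, 0.001]
wrist_force: [0.4, -0.4, 0.4]
grip_width: 0.0601
t 3.48 pos [ 0.5847 -0.1649  0.1279] yaw 178.67 tilt 0.09
q [-0.41  0.43 -0.07  1.07 -0.   -0.38] F [ 0.4 -0.4  0.4] M [-0.02  0.02  0.04] w 0.0601
delta_pos [ 0.0043 -0.0051  0.0679] if turned [ 0.0042 -0.0052  0.0679] dr [-0.001  0.001  0.   ]
```

View pics/s1.png

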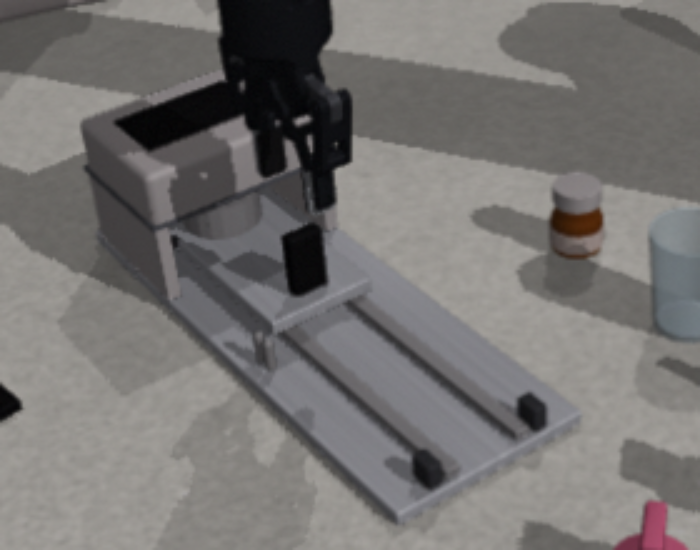

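The gripper is above the handle at (305,258), with the fingers straddling it along the rail. Descending and gripping.

```bash
python3 -m pendant '{"gripper":[0.06,0.06,0.06,0.06,0.06,0.005,0.005,0.005,0.005,0.005,0.005],"delta_pos":[[0.004,-0.005,0.02],[0,0,0.02],[0,0,0.02],[0,0,0.006],[0,0,0],[0,0,0],[0,0,0],[0,0,0],[0,0,0],[0,0,0],[0,0,0]],"dr":[[0,0,0],[0,0,0],[0,0,0],[0,0,0],[0,0,0],[0,0,0],[0,0,0],[0,0,0],[0,0,0],[0,0,0],[0,0,0]]}' 40; python3 go.py .5839 -.0056 .060 178.65
```

```text
t: 4.9
tool_pos: [0.5877, -0.1739, 0.0718]
tcp_rot: [0.014, 1.0, -0.004, 0.009]
wrist_force: [1.3, -0.6, -0.4]
grip_width: 0.013
t 4.9 pos [ 0.5877 -0.1739  0.0718] yaw 178.35 tilt 1.08
q [-0.42  0.47 -0.15  0.93 -0.   -0.39] F [ 1.3 -0.6 -0.4] M [0.16 0.07 0.19] w 0.013
delta_pos [0.0089 0.1682 0.0104] if turned [0.0078 0.1682 0.0118] dr [-0.007  0.017 -0.005]
```

```bash
python3 -m pendant '{"gripper":[0.005,0.005,0.005,0.005,0.005,0.005,0.005,0.005],"delta_pos":[[0,0.02,0.002],[0,0.02,0],[0,0.02,0],[0,0.02,0],[0,0.02,0],[0,0.02,0],[0,0.015,0],[0,0,0]],"dr":[[0,0.017,0],[0,0,0],[0,0,0],[0,0,0],[0,0,0],[0,0,0],[0,0,0],[0,0,0]]}' 40; python3 go.py .5839 -.0056 .060 178.65
```

```text
t: 5.9
tool_pos: [0.5907, -0.0325, 0.0717]
tcp_rot: [0.015, 1.0, -0.005, -0.0]
wrist_force: [-3.0, 1.0, 3.3]
grip_width: 0.0132
t 5.9 pos [ 0.5907 -0.0325  0.0717] yaw 178.32 tilt 0.61
q [-0.19  0.45 -0.19  0.93 -0.01 -0.16] F [-3.   1.   3.3] M [0.55 0.23 0.15] w 0.0132
delta_pos [0.0076 0.0268 0.0114] if turned [0.0075 0.0267 0.0117] dr [-0.011 -0.    -0.006]
```

Take a measurement of the handle against the posts from the picture before the last stretch.

```bash
python3 -m pendant '{"gripper":[0.005,0.005,0.005,0.005],"delta_pos":[[0,0.01,0],[0,0.008,0],[0,0,0],[0,0,0]],"dr":[[0,0,0],[0,0,0],[0,0,0],[0,0,0]]}'; python3 go.py .5839 -.0056 .060 178.65
python3 - <<'E'
from h import *
I,D=shot('top'); cv2.imwrite('pics/t2.png',cv2.resize(I[165:285,300:520,::-1],None,fx=3.6,fy=3.6,interpolation=cv2.INTER_CUBIC))
np.savez('t2.npz',I=I,D=D)
E
```

```text
t: 6.4
tool_pos: [0.5911, -0.016, 0.0717]
tcp_rot: [0.016, 1.0, -0.007, -0.001]
wrist_force: [-3.8, -1.7, 5.0]
grip_width: 0.0127
t 6.4 pos [ 0.5911 -0.016   0.0717] yaw 178.19 tilt 0.8
q [-0.16  0.45 -0.19  0.93 -0.01 -0.12] F [-3.8 -1.7  5. ] M [0.09 0.42 0.31] w 0.0127
delta_pos [0.0075 0.0104 0.0115] if turned [0.0074 0.0103 0.0117] dr [-0.014 -0.001 -0.008]
```

View pics/t2.png

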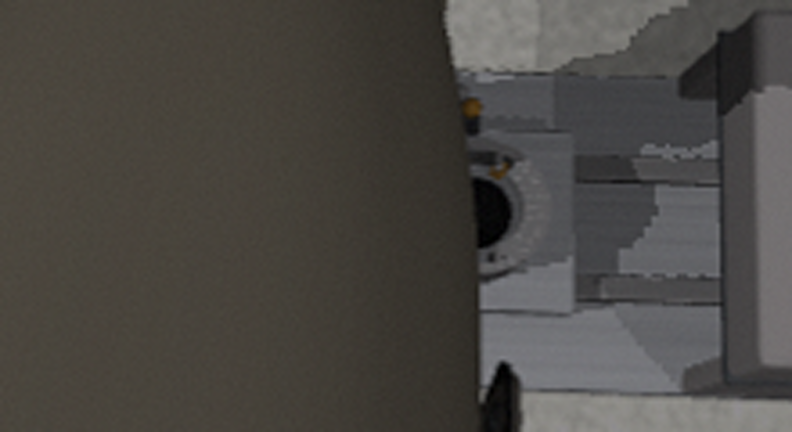

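Roller at about (431,195) full-frame, ~8 px (≈13 mm) short of the post midpoint (423,192). Creep on.

```bash
for i in 1; do python3 -m pendant '{"gripper":[0.005,0.005,0.005],"delta_pos":[[0,0.005,0],[0,0.003,0],[0,0,0]],"dr":[[0,0,0],[0,0,0],[0,0,0]]}'; done
python3 -m pendant '{"gripper":[0.005,0.005],"delta_pos":[[0,0.003,0],[0,0,0]],"dr":[[0,0,0],[0,0,0]]}'
python3 -m pendant '{"gripper":[0.005,0.005],"delta_pos":[[0,0.002,0],[0,0,0]],"dr":[[0,0,0],[0,0,0]]}'
```

```text
t: 6.82
tool_pos: [0.5912, -0.0094, 0.0717]
tcp_rot: [0.017, 1.0, -0.007, -0.001]
wrist_force: [-3.8, 0.9, 4.7]
grip_width: 0.0133
t: 7.08
tool_pos: [0.5913, -0.0053, 0.0717]
tcp_rot: [0.017, 1.0, -0.005, -0.001]
wrist_force: [-3.6, 2.7, 4.9]
grip_width: 0.0131
t: 7.32
tool_pos: [0.5914, -0.0037, 0.0717]
tcp_rot: [0.017, 1.0, -0.006, -0.001]
wrist_force: [-4.5, -0.9, 5.4]
grip_width: 0.013
```

Detent: the pull at -0.0053 turns to resistance at -0.0037. Release, lift, and move toward the cap.

```bash
python3 -m pendant '{"gripper":[0.05,0.05,0.05,0.05,0.05,0.05,0.05,0.05],"delta_pos":[[0,0,0],[0,0,0],[0,0,0],[0,0,-0.02],[0,0,-0.04],[0,0,-0.05],[0,0,-0.04],[0,0,0]],"dr":[[0,0,0],[0,0,0],[0,0,0],[0,0,0],[0,0,0],[0,0,0],[0,0,0],[0,0,0]]}' ; python3 go.py .481 .1878 .2 222.5
```

```text
t: 8.32
tool_pos: [0.5928, -0.0025, 0.2232]
tcp_rot: [0.018, 1.0, -0.005, -0.001]
wrist_force: [0.1, -1.0, 0.4]
grip_width: 0.0498
t 8.32 pos [ 0.5928 -0.0025  0.2232] yaw 177.93 tilt 0.61
q [-0.13  0.35  0.06  1.27 -0.01 -0.1 ] F [ 0.1 -1.   0.4] M [-0.02 -0.01 -0.07] w 0.0498
delta_pos [0.1185 0.1863 0.0214] if turned [-0.0461  0.2158  0.0232] dr [-0.009 -0.006 -0.778]
```

```bash
python3 -m pendant '{"gripper":[0.05,0.05,0.05,0.05,0.05,0.05,0.05,0.05,0.05,0.05],"delta_pos":[[0.029,0.046,0],[0.029,0.046,0],[0.029,0.046,0],[0.029,0.046,0],[0,0,0],[0,0,0],[0,0,0],[0,0,0],[0,0,0],[0,0,0]],"dr":[[-0.009,-0.006,0],[0,0,0],[0,0,0],[0,0,0],[0,0,-0.156],[0,0,-0.156],[0,0,-0.156],[0,0,-0.156],[0,0,-0.156],[0,0,0]]}' ; python3 go.py .481 .1878 .12 222.5
python3 - <<'E'
from h import *
I,D=shot('top'); cv2.imwrite('pics/t3.png',cv2.resize(I[165:365,190:510,::-1],None,fx=2.5,fy=2.5,interpolation=cv2.INTER_CUBIC))
np.savez('t3.npz',I=I,D=D)
I,D=shot('scene','s3.png'); np.savez('s3.npz',I=I,D=D)
E
```

```text
t: 9.57
tool_pos: [0.4761, 0.1908, 0.2092]
tcp_rot: [-0.374, 0.927, -0.0, -0.005]
wrist_force: [0.0, 0.4, -0.1]
grip_width: 0.0503
t 9.57 pos [0.4761 0.1908 0.2092] yaw -136.07 tilt 0.55
q [ 0.23  0.21 -0.17  1.2  -0.   -0.54] F [ 0.   0.4 -0.1] M [ 0.02 -0.02 -0.04] w 0.0503
delta_pos [-0.0022 -0.0058  0.0892] if turned [-0.0016 -0.0055  0.0892] dr [ 0.003 -0.009  0.025]
```

View pics/t3.png

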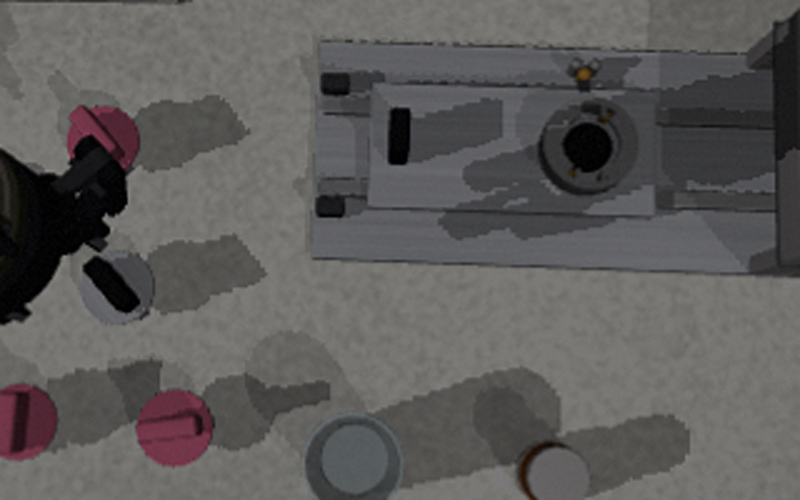

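View pics/s3.png

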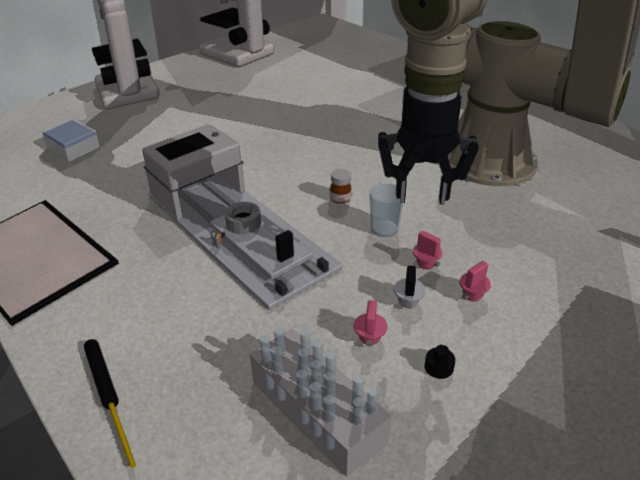

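Roller (brass, crop (584,73)) sits between the posts; the socket is out, hole at crop (588,147). Now measure socket, handle and cap.

```bash
cat > meas.py <<'E'
from h import *
d=np.load('t3.npz'); I,D=d['I'],d['D']; P=cloud('top',D); g=I.max(2)
def blob(n,g,P,x0,y0,x1,y1,zt,zmin,th=45):
    m=np.zeros(g.shape,np.uint8); m[y0:y1,x0:x1]=((g<th)&(P[...,2]>zmin))[y0:y1,x0:x1]
    k,l,s,c=cv2.connectedComponentsWithStats(m); k=1+np.argmax(s[1:,4]); v,u=np.where(l==k)
    w=onplane(n,np.c_[u,v],zt)[:,:2]; e,V=np.linalg.eigh(np.cov(w.T))
    print(n,s[k],'mean',w.mean(0).round(4),'ax',np.degrees(np.arctan2(V[1,1],V[0,1])).round(1),(2*np.sqrt(3*e)).round(4))
print('handle');blob('top',g,P,340,200,362,240,.084,.07)
print('cap');blob('top',g,P,222,262,250,292,.065,.052)
# rim: z cloud
m=np.zeros(g.shape,bool); m[195:250,400:450]=(abs(P[195:250,400:450,2]-.06)<.006)
m=m.astype(np.uint8); k,l,s,c=cv2.connectedComponentsWithStats(m); k=1+np.argmax(s[1:,4]); print(s[k])
cs,_=cv2.findContours((l==k).astype(np.uint8),cv2.RETR_EXTERNAL,cv2.CHAIN_APPROX_NONE)
w=onplane('top',cs[0].reshape(-1,2),.06)[:,:2]
print('rim ell',cv2.fitEllipse((w*1000).astype(np.float32)),cv2.minEnclosingCircle((w*1000).astype(np.float32)))
# black plate seen through the hole
h=np.zeros(g.shape,np.uint8); h[205:240,410:440]=(g[205:240,410:440]<25)
k,l,s,c=cv2.connectedComponentsWithStats(h); k=1+np.argmax(s[1:,4]); v,u=np.where(l==k); print('hole',s[k],c[k]); 
for z in (.06,.054,.046): print(z,onplane('top',[c[k]],z)[0].round(4))
d=np.load('s3.npz'); I,D=d['I'],d['D']; P=cloud('scene',D); h=I.max(2)
m=np.zeros(h.shape,np.uint8); m[190:240,215:270]=abs(P[190:240,215:270,2]-.06)<.005
k,l,s,c=cv2.connectedComponentsWithStats(m); k=1+np.argmax(s[1:,4]); cs,_=cv2.findContours((l==k).astype(np.uint8),cv2.RETR_EXTERNAL,cv2.CHAIN_APPROX_NONE)
w=onplane('scene',cs[0].reshape(-1,2),.06)[:,:2]; print('scene rim',s[k],cv2.fitEllipse((w*1000).astype(np.float32)),cv2.minEnclosingCircle((w*1000).astype(np.float32)))
# wing top edge in scene via depth
for nm,b,z0,z1 in (('cap',(395,255,420,300),.060,.072),('handle',(270,225,300,265),.079,.09)):
    x0,y0,x1,y1=b; Q=P[y0:y1,x0:x1].reshape(-1,3); q=Q[(Q[:,2]>z0)&(Q[:,2]<z1)]; print(nm,len(q),q.mean(0).round(4), ((q.max(0)+q.min(0))/2).round(4))
E
python3 meas.py
```

```text
handle
top [345 208   9  19 155] mean [ 0.5832 -0.0042] ax 177.9 [0.0138 0.0311]
cap
top [223 268  21  21 209] mean [0.4811 0.1878] ax -137.1 [0.0144 0.0401]
[406 204  40  37 667]
rim ell ((582.0711059570312, -134.10357666015625), (62.702938079833984, 64.5809555053711), 21.53841781616211) ((582.542236328125, -133.80392456054688), 33.47456741333008)
hole [415 214  20  20 295] [424.66779661 223.41016949]
0.06 [ 0.5792 -0.1324  0.06  ]
0.054 [ 0.5805 -0.1334  0.054 ]
0.046 [ 0.5822 -0.1348  0.046 ]
scene rim [225 202  36  24 474] ((584.2275390625, -130.83914184570312), (64.62738800048828, 70.23701477050781), 152.88597106933594) ((584.0679931640625, -129.3717498779297), 37.15345764160156)
cap 163 [0.4858 0.1935 0.0653] [0.4836 0.1912 0.0643]
handle 124 [ 5.872e-01 -3.000e-04  8.340e-02] [ 0.5868 -0.0013  0.083 ]
```

Socket ≈ (0.581, -0.134), entry wing yaw ≈ -1.4°; cap (0.481, 0.188), wing -137.3°. Descend partway on the cap.

```bash
python3 -m pendant '{"gripper":[0.05,0.05,0.05,0.05],"delta_pos":[[-0.002,-0.006,0.03],[0,0,0.04],[0,0,0.03],[0,0,0]],"dr":[[0.003,-0.009,0.025],[0,0,0],[0,0,0],[0,0,0]]}' ; python3 go.py .481 .1878 .047 222.7
```

```text
t: 10.18
tool_pos: [0.4824, 0.1876, 0.1069]
tcp_rot: [-0.357, 0.934, 0.0, 0.001]
wrist_force: [0.6, -0.8, 1.4]
grip_width: 0.0501
t 10.18 pos [0.4824 0.1876 0.1069] yaw -138.17 tilt 0.12
q [ 0.22  0.28 -0.34  0.94  0.   -0.51] F [ 0.6 -0.8  1.4] M [-0.04  0.01 -0.03] w 0.0501
delta_pos [0.0011 0.0011 0.0599] if turned [0.0009 0.0011 0.0599] dr [-0.001  0.002 -0.015]
```

```bash
python3 -m pendant '{"gripper":[0.05,0.05,0.05,0.05,0.05,0.05],"delta_pos":[[0.001,0.001,0.02],[0,0,0.02],[0,0,0.015],[0,0,0.005],[0,0,0.003],[0,0,0]],"dr":[[0,0,-0.015],[0,0,0],[0,0,0],[0,0,0],[0,0,0],[0,0,0]]}' ; python3 go.py .481 .1878 .046 222.7
```

```text
t: 10.92
tool_pos: [0.4858, 0.1888, 0.0479]
tcp_rot: [-0.362, 0.932, -0.001, 0.005]
wrist_force: [-0.3, -0.1, 0.1]
grip_width: 0.05
t 10.93 pos [0.4858 0.1888 0.0479] yaw -137.57 tilt 0.62
q [ 0.22  0.35 -0.42  0.8   0.   -0.52] F [-0.3 -0.1  0.1] M [-0.    0.06 -0.02] w 0.05
delta_pos [0.0043 0.0025 0.0019] if turned [0.0043 0.0025 0.0019] dr [-0.005  0.01  -0.005]
```

```bash
python3 -m pendant '{"gripper":[0.05,0.05,0.05],"delta_pos":[[0.004,0.003,0.0],[0,0,0],[0,0,0]],"dr":[[-0.005,0.01,-0.005],[0,0,0],[0,0,0]]}' ; python3 go.py .481 .1878 .046 222.7;  python3 -m pendant '{"gripper":[0.005,0.005,0.005,0.005,0.005,0.005],"delta_pos":[[0,0,0],[0,0,0],[0,0,0],[0,0,0],[0,0,0],[0,0,0]],"dr":[[0,0,0],[0,0,0],[0,0,0],[0,0,0],[0,0,0],[0,0,0]]}' 80; python3 go.py .481 .1878 .046 222.7
```

```text
t: 11.3
tool_pos: [0.4812, 0.1885, 0.049]
tcp_rot: [-0.364, 0.931, -0.0, 0.0]
wrist_force: [0.0, -0.3, 0.3]
grip_width: 0.0501
t 11.3 pos [0.4812 0.1885 0.049 ] yaw -137.26 tilt 0.05
q [ 0.22  0.35 -0.42  0.81 -0.   -0.53] F [ 0.  -0.3  0.3] M [0.02 0.   0.  ] w 0.0501
delta_pos [ 0.0007 -0.0004  0.003 ] if turned [ 0.0007 -0.0004  0.003 ] dr [-0.001  0.001  0.001]
t: 12.05
tool_pos: [0.4815, 0.1886, 0.0493]
tcp_rot: [-0.364, 0.931, -0.0, 0.001]
wrist_force: [-0.5, -0.2, 0.9]
grip_width: 0.0123
t 12.05 pos [0.4815 0.1886 0.0493] yaw -137.27 tilt 0.08
q [ 0.22  0.35 -0.42  0.81 -0.   -0.53] F [-0.5 -0.2  0.9] M [-0.03 -0.    0.07] w 0.0123
delta_pos [ 0.0009 -0.0002  0.0033] if turned [ 0.0009 -0.0002  0.0033] dr [-0.001  0.001  0.001]
```

```bash
python3 -m pendant '{"gripper":[0.005,0.005,0.005,0.005,0.005,0.005,0.005,0.005,0.005,0.005,0.005,0.005,0.005,0.005,0.005,0.005,0.005,0.005],"delta_pos":[[0,0,-0.03],[0,0,-0.03],[0,0,-0.03],[0,0,-0.03],[0.02,-0.042,0],[0.02,-0.042,0],[0.02,-0.042,0],[0.02,-0.042,0],[0.02,-0.042,0],[0.02,-0.042,0],[0.01,-0.03,0],[0,0,0],[0,0,0],[0,0,0],[0,0,0],[0,0,0],[0,0,0],[0,0,0]],"dr":[[0,0,0],[0,0,0],[0,0,0],[0,0,0],[0,0,0],[0,0,0],[0,0,0],[0,0,0],[0,0,0],[0,0,0],[0,0,0],[0,0,0.15],[0,0,0.15],[0,0,0.15],[0,0,0.15],[0,0,0.15],[0,0,0],[0,0,0]]}' ; python3 go.py .581 -.134 .130 178.6
```

```text
t: 14.3
tool_pos: [0.5766, -0.1163, 0.1652]
tcp_rot: [0.012, 1.0, 0.001, -0.005]
wrist_force: [-0.1, 0.1, -1.8]
grip_width: 0.0123
t 14.3 pos [ 0.5766 -0.1163  0.1652] yaw 178.65 tilt 0.63
q [-0.33  0.38 -0.05  1.15 -0.   -0.31] F [-0.1  0.1 -1.8] M [0.01 0.03 0.04] w 0.0123
delta_pos [-0.0052 -0.0176  0.0351] if turned [-0.0048 -0.0175  0.0352] dr [ 0.002 -0.011  0.001]
```

```bash
python3 -m pendant '{"gripper":[0.005,0.005,0.005],"delta_pos":[[-0.005,-0.0175,0.035],[0,0,0],[0,0,0]],"dr":[[0.002,-0.011,0],[0,0,0],[0,0,0]]}' ; python3 go.py .581 -.134 .130 178.6
python3 - <<'E'
from h import *
I,D=shot('scene'); cv2.imwrite('pics/s4.png',cv2.resize(I[120:290,150:350,::-1],None,fx=3.5,fy=3.5,interpolation=cv2.INTER_CUBIC)); np.savez('s4.npz',I=I,D=D)
E
```

```text
t: 14.68
tool_pos: [0.5815, -0.1337, 0.1307]
tcp_rot: [0.009, 1.0, 0.0, 0.001]
wrist_force: [-0.5, -0.6, -1.0]
grip_width: 0.0128
t 14.68 pos [ 0.5815 -0.1337  0.1307] yaw 178.96 tilt 0.11
q [-0.36  0.41 -0.1   1.07  0.   -0.34] F [-0.5 -0.6 -1. ] M [ 0.08 -0.04  0.09] w 0.0128
delta_pos [ 0.0005 -0.0003  0.0007] if turned [ 0.0005 -0.0003  0.0007] dr [0.    0.002 0.006]
```

View pics/s4.png

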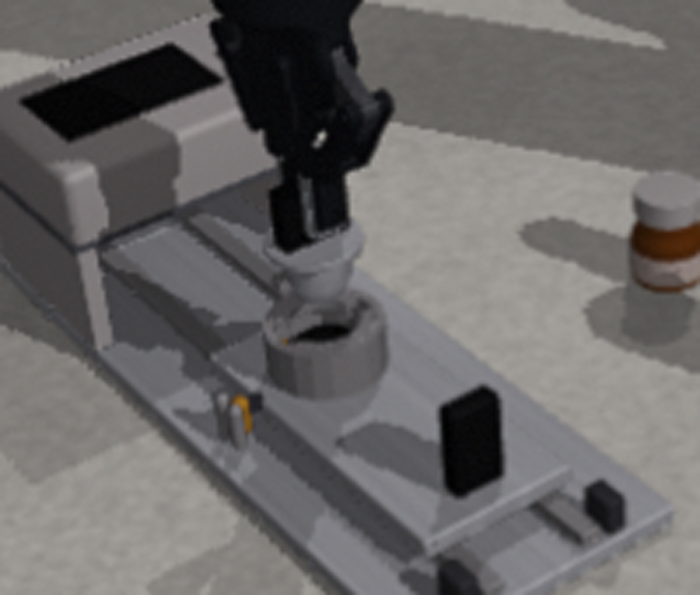

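Cap hangs above the socket (flange at (318,245), rim at (327,330) in the crop), wing across the rail; roller between the posts. Lower in steps watching the forces.

```bash
python3 -m pendant '{"gripper":[0.005,0.005,0.005,0.005],"delta_pos":[[0,0,0.012],[0,0,0.01],[0,0,0.006],[0,0,0]],"dr":[[0,0,0.006],[0,0,0],[0,0,0],[0,0,0]]}' ; python3 go.py .581 -.134 .0953 178.6
```

```text
t: 15.22
tool_pos: [0.582, -0.1329, 0.1021]
tcp_rot: [0.011, 1.0, -0.0, 0.002]
wrist_force: [-0.5, 0.5, -0.9]
grip_width: 0.0128
t 15.22 pos [ 0.582  -0.1329  0.1021] yaw 178.7 tilt 0.18
q [-0.36  0.43 -0.14  1.    0.   -0.34] F [-0.5  0.5 -0.9] M [ 0.03 -0.01  0.01] w 0.0128
delta_pos [ 0.001  -0.0011  0.0068] if turned [ 0.0009 -0.0011  0.0068] dr [-0.     0.003  0.002]
```

```bash
python3 -m pendant '{"gripper":[0.005,0.005,0.005],"delta_pos":[[0.001,-0.001,0.003],[0,0,0.003],[0,0,0]],"dr":[[0,0.003,0.002],[0,0,0],[0,0,0]]}' ; python3 go.py .581 -.134 .0953 178.6;python3 -m pendant '{"gripper":[0.005,0.005,0.005],"delta_pos":[[0,0,0.003],[0,0,0.003],[0,0,0]],"dr":[[0,0,0],[0,0,0],[0,0,0]]}' ; python3 go.py .581 -.134 .0853 178.6
```

```text
t: 15.6
tool_pos: [0.5812, -0.1341, 0.096]
tcp_rot: [0.012, 1.0, -0.0, 0.0]
wrist_force: [-0.5, 0.4, -0.5]
grip_width: 0.0126
t 15.6 pos [ 0.5812 -0.1341  0.096 ] yaw 178.58 tilt 0.03
q [-0.36  0.43 -0.15  0.99 -0.   -0.34] F [-0.5  0.4 -0.5] M [-0.05  0.02 -0.02] w 0.0126
delta_pos [0.0002 0.0001 0.0007] if turned [0.0002 0.0001 0.0007] dr [-0.  0. -0.]
t: 15.98
tool_pos: [0.5815, -0.1342, 0.0907]
tcp_rot: [0.012, 1.0, -0.0, 0.001]
wrist_force: [-1.1, 0.5, 2.1]
grip_width: 0.0121
t 15.97 pos [ 0.5815 -0.1342  0.0907] yaw 178.58 tilt 0.1
q [-0.36  0.44 -0.15  0.98 -0.   -0.34] F [-1.1  0.5  2.1] M [ 0.06  0.26 -0.04] w 0.0121
delta_pos [0.0005 0.0002 0.0054] if turned [0.0005 0.0002 0.0054] dr [-0.001  0.002 -0.   ]
```

Clean entry, spring felt (~3 N). Push down to ~24 mm.

```bash
python3 -m pendant '{"gripper":[0.005,0.005,0.005,0.005],"delta_pos":[[0,0,0.003],[0,0,0.003],[0,0,0.001],[0,0,0]],"dr":[[0,0,0],[0,0,0],[0,0,0],[0,0,0]]}' ; python3 go.py .581 -.134 .0853 178.6
```

```text
t: 16.48
tool_pos: [0.5816, -0.1343, 0.0844]
tcp_rot: [0.012, 1.0, -0.001, 0.001]
wrist_force: [-1.2, 0.4, 4.6]
grip_width: 0.0123
t 16.48 pos [ 0.5816 -0.1343  0.0844] yaw 178.58 tilt 0.16
q [-0.36  0.44 -0.16  0.96 -0.   -0.34] F [-1.2  0.4  4.6] M [0.13 0.33 0.01] w 0.0123
delta_pos [ 0.0007  0.0002 -0.0009] if turned [ 0.0007  0.0002 -0.0009] dr [-0.001  0.002 -0.   ]
```

Depth ≈ 24.9 mm, spring ≈ 5.5 N: at good depth. Turn clockwise in portions.

```bash
python3 -m pendant '{"gripper":[0.005,0.005,0.005,0.005,0.005],"delta_pos":[[0,0,0],[0,0,0],[0,0,0],[0,0,0],[0,0,0]],"dr":[[0,0,0],[0,0,0.1],[0,0,0.12],[0,0,0.12],[0,0,0]]}' ; python3 go.py .5813 -.1341 .0848 86
```

```text
t: 17.1
tool_pos: [0.5827, -0.1343, 0.085]
tcp_rot: [0.186, 0.983, -0.0, 0.002]
wrist_force: [-1.5, 0.0, 4.0]
grip_width: 0.0127
t 17.1 pos [ 0.5827 -0.1343  0.085 ] yaw 158.61 tilt 0.28
q [-0.36  0.44 -0.16  0.96  0.    0.01] F [-1.5  0.   4. ] M [ 0.03  0.45 -0.01] w 0.0127
delta_pos [ 0.0014 -0.0003  0.0002] if turned [ 0.0001 -0.0014  0.0002] dr [0.003 0.004 1.267]
```

```bash
python3 -m pendant '{"gripper":[0.005,0.005,0.005,0.005,0.005],"delta_pos":[[0.0012,0,0.0005],[0,0,0],[0,0,0],[0,0,0],[0,0,0]],"dr":[[0.003,0.004,0.1],[0,0,0.12],[0,0,0.12],[0,0,0.12],[0,0,0]]}' ; python3 go.py .5813 -.1341 .0848 86
```

```text
t: 17.73
tool_pos: [0.5826, -0.1342, 0.085]
tcp_rot: [0.405, 0.914, -0.001, 0.001]
wrist_force: [-1.4, 0.1, 4.2]
grip_width: 0.013
t 17.73 pos [ 0.5826 -0.1342  0.085 ] yaw 132.23 tilt 0.22
q [-0.36  0.44 -0.16  0.96 -0.    0.47] F [-1.4  0.1  4.2] M [0.04 0.41 0.08] w 0.013
delta_pos [ 0.0009 -0.0009  0.0002] if turned [-0.     -0.0013  0.0002] dr [0.001 0.004 0.807]
```

```bash
python3 -m pendant '{"gripper":[0.005,0.005,0.005,0.005,0.005],"delta_pos":[[0,0,0.0003],[0,0,0],[0,0,0],[0,0,0],[0,0,0]],"dr":[[0,0,0.12],[0,0,0.12],[0,0,0.12],[0,0,0.1],[0,0,0]]}' ; python3 go.py .5813 -.1341 .0848 86
```

```text
t: 18.35
tool_pos: [0.5827, -0.134, 0.085]
tcp_rot: [0.6, 0.8, -0.001, 0.002]
wrist_force: [-1.6, -0.1, 4.7]
grip_width: 0.0126
t 18.35 pos [ 0.5827 -0.134   0.085 ] yaw 106.24 tilt 0.22
q [-0.36  0.44 -0.16  0.96 -0.    0.93] F [-1.6 -0.1  4.7] M [0.05 0.41 0.02] w 0.0126
delta_pos [ 0.0003 -0.0014  0.0002] if turned [-0.0002 -0.0014  0.0002] dr [0.002 0.003 0.353]
```

```bash
python3 -m pendant '{"gripper":[0.005,0.005,0.005,0.005],"delta_pos":[[0,0,0.0003],[0,0,0],[0,0,0],[0,0,0]],"dr":[[0,0,0.1],[0,0,0.1],[0,0,0.06],[0,0,0]]}' ; python3 go.py .5813 -.1341 .0848 86
python3 -m pendant '{"gripper":[0.005,0.005,0.005,0.005],"delta_pos":[[0,0,0.0003],[0,0,0],[0,0,0],[0,0,0]],"dr":[[0,0,0.05],[0,0,0.04],[0,0,0],[0,0,0]]}' ; python3 go.py .5813 -.1341 .0848 86
```

```text
t: 18.85
tool_pos: [0.5828, -0.134, 0.085]
tcp_rot: [0.695, 0.719, -0.0, 0.002]
wrist_force: [-3.1, -0.3, 3.4]
grip_width: 0.013
t 18.85 pos [ 0.5828 -0.134   0.085 ] yaw 91.9 tilt 0.23
q [-0.36  0.44 -0.16  0.96 -0.    1.18] F [-3.1 -0.3  3.4] M [0.09 0.43 0.12] w 0.013
delta_pos [-0.0001 -0.0015  0.0002] if turned [-0.0002 -0.0015  0.0002] dr [0.002 0.003 0.103]
t: 19.35
tool_pos: [0.5828, -0.134, 0.085]
tcp_rot: [0.724, 0.69, -0.0, 0.002]
wrist_force: [-2.0, 0.2, 4.9]
grip_width: 0.0126
t 19.35 pos [ 0.5828 -0.134   0.085 ] yaw 87.25 tilt 0.23
q [-0.36  0.44 -0.16  0.96 -0.    1.26] F [-2.   0.2  4.9] M [0.11 0.5  0.07] w 0.0126
delta_pos [-0.0002 -0.0015  0.0001] if turned [-0.0002 -0.0015  0.0002] dr [0.003 0.003 0.022]
```

```bash
python3 -m pendant '{"gripper":[0.005,0.005,0.005,0.005],"delta_pos":[[0,0,0.0003],[0,0,0],[0,0,0],[0,0,0]],"dr":[[0,0,0.04],[0,0,0.02],[0,0,0],[0,0,0]]}' ; python3 go.py .5813 -.1341 .0848 86
python3 - <<'E'
from h import *
I,D=shot('scene'); cv2.imwrite('pics/s5.png',cv2.resize(I[120:290,150:350,::-1],None,fx=3.5,fy=3.5,interpolation=cv2.INTER_CUBIC))
E
```

```text
t: 19.85
tool_pos: [0.5829, -0.134, 0.085]
tcp_rot: [0.743, 0.67, -0.0, 0.002]
wrist_force: [-0.7, -0.7, 4.6]
grip_width: 0.0128
t 19.85 pos [ 0.5829 -0.134   0.085 ] yaw 84.1 tilt 0.26
q [-0.36  0.44 -0.16  0.96 -0.    1.31] F [-0.7 -0.7  4.6] M [0.09 0.46 0.55] w 0.0128
delta_pos [-0.0003 -0.0015  0.0002] if turned [-0.0002 -0.0016  0.0002] dr [ 0.003  0.003 -0.033]
```

View pics/s5.png

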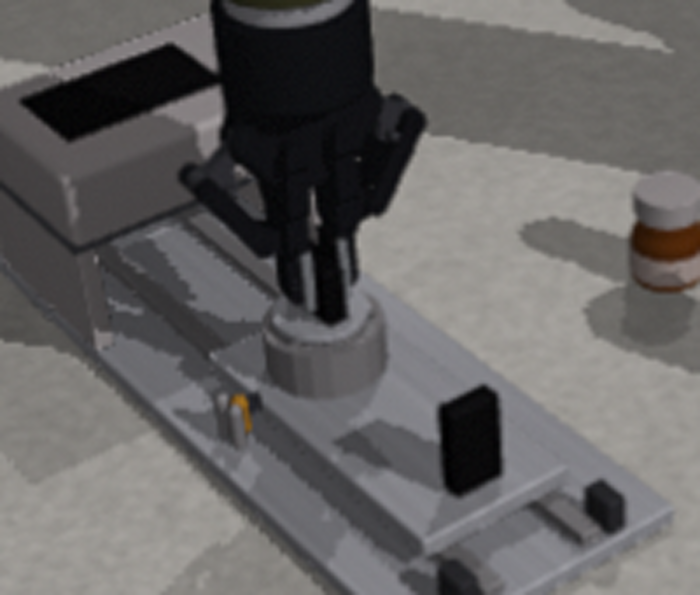

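The picture shows the cap's flange seated on the rim at (325,325), the wing now along the rail, and the roller still between the posts at (240,415). The moment jumped to 0.55 N m, so the stop is reached.

```bash
python3 -c "
from plant import sign_off; print(sign_off())"; python3 go.py .5813 -.1341 .0848 86
```

```text
the job is handed in; nothing more can be done
None
the job is handed in; nothing more can be done
```

The job is done and handed in at about 20 s of robot time, with the cap seated, turned to its stop and still gripped. The hand-in gives no verdict, so success rests on the checks below.

**What I did:** I gripped the carrier's handle and pulled it along the rail until the roller clicked in between the posts. Then I took the real bayonet cap by its wing and pushed it about 25 mm into the socket. I turned it clockwise about 1.65 rad at the tool.

**Last checks:**
- **Carrier:** the last picture shows the roller between the posts.
- **Depth and spring:** the tool stands about 24 mm deep. The wrist reads about 4.6 N up, roughly 5.5 N of spring once the cap's weight is added.
- **Turn:** the moment about the turning axis rose from about 0.1 to 0.55 N m, so the cap is at the stop. The picture shows the wing lying along the rail.
- **Tilt:** the tool tilt is 0.26°.
- **Grip:** the gripper was set to 80 N. Its opening reads 12.8 mm on the 14 mm wing, as it did all along while gripping.

**Disagreements:**
- The tool stood about 1.5 mm to +x of my socket estimate and a small correction did not bring it back. That is within the 4 mm limit.
- The scene camera put the socket about 3–4 mm from where the top camera did. I used the top camera's position, and the cap went in without side load.

I did not measure the dust cap, rack, beaker and jar again after the job. I felt no contact with them.

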